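Lock the watch tester's chamber, then switch on its air

ROBOT

A 6-joint arm with a two-finger parallel gripper is mounted at the origin on the work surface. World frame = base frame: x ahead of the robot, y to its left, z up, the work surface at z = 0. Lengths are in m, angles in rad, forces in N, time in s.
With the tool pointing down it reaches from about 0.3 to 0.875 m from the base axis. Payload 6.4 kg.
Tool frame: the origin (TCP) lies on the centre line of the jaws, within the pads' length; the fingertips stand 25 mm ahead of it and the grasp point (between the pads) lies 6 mm ahead of it (ctrl.tips_ahead is the z of the fingertips in the tool frame, in m); z points along the fingers, x is the direction in which the jaws open and shut, and the axes are right-handed (so a half turn about z gives the same grasp; the last joint's range is limited). The gripper opens to 85 mm and grips with 20 to 120 N. Pads are 22 mm wide; open, the fingers measure 114 mm over their backs; the gripper's body (76 mm by 85 mm) begins 54 mm behind the grasp point. The pads swing forward as they close: fully open they stand 13 mm farther back than shut.
Start: joints at [1.078, 0.181, 1.607, -0, 1.354, -0.206], TCP at [0.163, 0.552, 0.256] pointing down, gripper open.
Joint ranges: [-2.99, 2.99], [-0.89, 2.07], [0.3, 2.58], [-1.14, 4.28], [0, 2.63], [-3.12, 3.12]. Speed limits (rad/s): [2.57, 2.57, 3.01, 3.14, 3.14, 3.14].

INTERFACE

Orientations are given as a unit quaternion [w, x, y, z].
In Python, from bench import ctrl gives the robot as it stands.
- The arm moves only by the shell command python3 -m pendant 'ROWS'. ROWS is JSON, a list that holds one entry, the list of rows, each a list of 7 numbers: the shift along the tool's x, y, z in m, then the turn, a rotation vector about the tool's x, y, z in rad, then the closure, from -1 (fully open) to 1 (shut). A call has 1 to 10 rows; each row shifts and turns the commanded pose from where the row before left it, along the tool's axes as they then stand; what a row does not reach is not made up. A row lasts 1/10 s, in which the tool goes at most 50 mm and 8.59 degrees, less where a joint would pass 70% of its speed; a pose out of reach is approached as far as the arm can. A call with a gripper value outside its range is refused whole. The fingers move at their own pace and stop on an object; the grip force is fixed at half the most. Time passes only in rows, so rows that do not move let the fingers close. It gives the time, the measured TCP pose, the force and the opening at its end, in the units of the state.
- ctrl.get_obs(): the state, without advancing time (a new reading comes with each control period).
- ctrl.camera(name): name is "scene" or "top"; returns (picture, depth): 384x512x3 uint8, red, green, blue; 384x512 float32, m along the optical axis (not along the pixel's ray), 0 where there is no reading.
- ctrl.calibration(name): a dict with "fov_y" (degrees; the focal length in pixels is half the picture's height over the tangent of half this angle, whatever the lens; pixels are square), "cx", "cy" (the principal point, pixels), "camera_from_world" (4x4, takes a point from world to camera coordinates). Camera axes: x right, y down, z forward; pixel columns grow to the right and rows downward; lengths in m; the calibration is good to about 2 mm. A picture is of the moment at which its call begins. calibration takes no time and is no camera call.
- ctrl.hand_in(): hands the job in, once; it reports no verdict.
The state is a dict: "time_s": time; "q": joint angles; "dq": joint speeds; "joint_efforts": joint torques, N m; "eef_pos": TCP position; "eef_rot": TCP orientation; "wrist_force": force on the tool from outside, world axes, zero at the start; "torque": the same for the moment, N m; "opening": opening from 0.0 (shut) to 1.0 (fully open).
Only numpy, scipy, OpenCV 4.12 (cv2) and the standard library are available. Lean on these libraries where they do the work, as an engineer would, in place of code of your own. Each camera call takes 0.05 s, during which the arm holds its last target.

TASK

Start a water-resistance test on the watch in the bench tester: turn the red chamber-lock handle clockwise all the way to its stop, and only then turn the yellow air selector clockwise all the way to its stop (it is blocked until the lock is home). Leave both handles there, let go, and do not shift the loose things lying on and around the tester.

Things in the scene. Friction and masses are not known exactly. Their poses are not given: they have to be found in the camera images.
- tester: Bench tester fixed to the table: low blue box with grey top, 200 mm (x) by 430 mm (y), top 50 mm above the table. Origin: centre of its underside; x points away from the robot, y to its left. On the line x = 0: clear-domed chamber at y = +150 mm (104 mm wide, top 88 mm up), red handle's shaft at y = +20, yellow one's at y = -120. Flat cams under the handles (radius 80 mm, top 64 mm up) interlock.
- lock (a joint): Red chamber-lock handle on a vertical shaft: rad, grows clockwise from above. Starts at 0 to 0.3 (bar across the tester); stop at 1.45 = locked: bar along the tester, white mark to the chamber, steel claw under it over the chamber's rim. Stays where left; friction 0.12 N m. Frees the selector only past about 1.24; cannot go back once the selector is turned.
- lock_grip (a point): Middle of the red handle, on its shaft, 95 mm above the table. The handle is a straight bar 90 mm long, 16 mm thick, 32 mm high (underside 78 mm, top 110 mm above the table), free on both sides. The point turns with it: x axis along the bar towards the end with the white mark, y across the bar, z up.
- selector (a joint): Yellow air-selector handle on a vertical shaft: rad, grows clockwise from above. Starts at 0 = off (bar across the tester); stop at 1.40 = air on: bar along the tester, white mark towards the red handle. Stays where left; friction 0.12 N m. Blocked near 0 (about 0.05 of play) while the lock is not home.
- selector_grip (a point): Middle of the yellow handle, on its shaft, 95 mm above the table. A bar of the same sizes as the red one, 140 mm from it; the point's x axis runs along the bar towards the end with the white mark, y across, z up.
- watch: Loose steel watch head with white dial, 42 mm across, 12 mm high, lying on the tester's top by its far right corner. Bystander. Origin: centre of its underside.
- loupe: Loose black eye loupe, 36 mm across, 26 mm high, standing on the tester's top on its far side, between red handle and chamber. Bystander. Origin: centre of its underside.
- screwdriver: Loose screwdriver, 150 mm long, blue handle, lying on the table beyond the tester. Bystander.
- tweezers: Loose steel tweezers, 138 mm long, 8 mm high, lying on the table on the robot's side of the tester. Bystander. Origin: middle of its underside.
- jar: Loose round clear jar with yellow-green lid, 68 mm across, 50 mm high, standing on the table at one end of the tester. Bystander. Origin: centre of its underside.
- blower: Loose black rubber dust blower, 60 mm across, 110 mm high, standing on the table at the other end of the tester. Bystander. Origin: centre of its underside.
- tray: Loose green parts tray, 90 by 130 mm, 18 mm high, on the table beyond the tester. Bystander. Origin: centre of its underside.

How it is judged:
By the outcome, as a careful person would: the job done as asked, in the order asked, and still so for the second after the job is handed in, with the robot touching nothing.
It also fails if it takes over 42 s, if anything falls off the work surface, if the arm or the gripper's body presses on something with over 40 N, if the wrist force passes 120 N, or if a joint passes its speed limit or range.

## Working session

There is one attempt and no reset: what is moved stays moved. The work goes in short steps, Python scripts to look and compute and a shell command to move; the robot and the scene stay as the last step left them, time stands still between calls to the robot, and variables do not carry over. Pictures are saved under pics/ and viewed, and the job is handed in when it is done.

```bash
ls; mkdir -p pics; python3 - <<'E'
from bench import ctrl
import cv2,numpy as np
o=ctrl.get_obs(); print({k:np.round(v,3) for k,v in o.items()}, ctrl.tips_ahead)
for n in("scene","top"):
    p,d=ctrl.camera(n); np.savez(f'pics/{n}0.npz',p=p,d=d); cv2.imwrite(f'pics/{n}0.png',cv2.resize(p[:,:,::-1],(800,600),interpolation=cv2.INTER_CUBIC))
    c=ctrl.calibration(n); print(n,c)
E
```

```text
pics
{'time_s': np.float64(0.0), 'q': array([ 1.078,  0.182,  1.608,  0.   ,  1.354, -0.206]), 'dq': array([-0.001, -0.002,  0.001,  0.   ,  0.   , -0.001]), 'joint_efforts': array([-2.0000e-03, -4.4486e+01, -3.5134e+01, -1.0000e-03,  9.0000e-03,
        0.0000e+00]), 'eef_pos': array([0.162, 0.551, 0.255]), 'eef_rot': array([ 0.   ,  0.801,  0.599, -0.001]), 'wrist_force': array([-0.546, -0.353, -0.97 ]), 'torque': array([0.006, 0.009, 0.049]), 'opening': np.float64(0.998)} 0.025
scene {'fov_y': 55.53320188994726, 'cx': 254.3089663420751, 'cy': 193.41977748943157, 'camera_from_world': array([[ 0.88485575,  0.4658598 , -0.00222525, -0.55779692],
       [ 0.28468302, -0.54449658, -0.78897342, -0.03621064],
       [-0.36876264,  0.69749417, -0.6144233 ,  1.0426901 ],
       [ 0.        ,  0.        ,  0.        ,  1.        ]])}
top {'fov_y': 54.358539568339, 'cx': 262.0915913642509, 'cy': 189.68695917979124, 'camera_from_world': array([[-0.01966139, -0.99915878,  0.03598826,  0.06052281],
       [-0.99883172,  0.01804023, -0.0448301 ,  0.56997203],
       [ 0.04414315, -0.03682764, -0.99834619,  1.00046373],
       [ 0.        ,  0.        ,  0.        ,  1.        ]])}
```

View pics/top0.png

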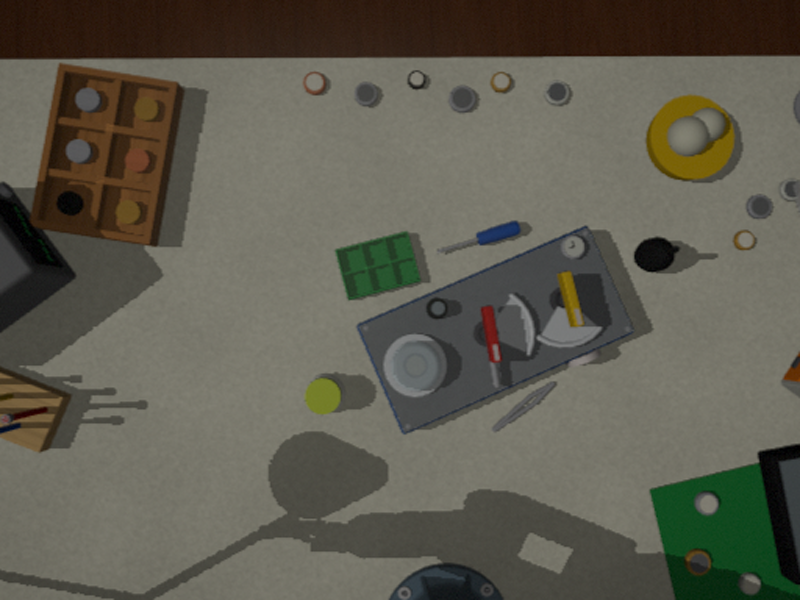

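View pics/scene0.png

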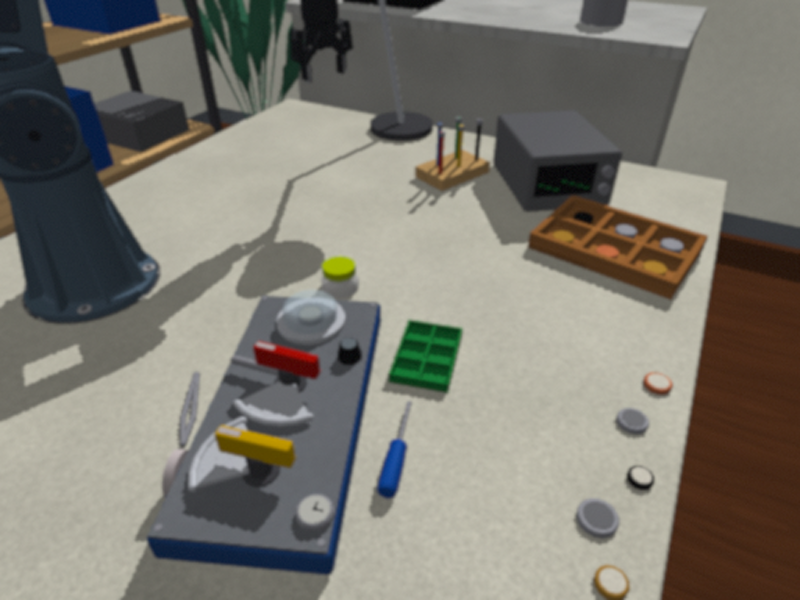

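The top view shows the tester rotated, with its corners near (358,326), (403,432), (632,331) and (588,227). The red bar runs (488,310)–(496,360) and the yellow bar (566,272)–(577,325), both with the white mark on the robot's side. I'll measure them next.

```bash
cat > h.py <<'E'
import numpy as np,cv2
from bench import ctrl
def proj_z(n,uv,z):
    c=ctrl.calibration(n);f=192/np.tan(np.radians(c['fov_y']/2));T=c['camera_from_world']
    uv=np.atleast_2d(uv).astype(float);r=np.c_[(uv[:,0]-c['cx'])/f,(uv[:,1]-c['cy'])/f,np.ones(len(uv))]
    R=T[:3,:3];o=-R.T@T[:3,3];w=r@R
    return o+w*((z-o[2])/w[:,2])[:,None]
def pts(n,d):
    c=ctrl.calibration(n);f=192/np.tan(np.radians(c['fov_y']/2));T=c['camera_from_world']
    v,u=np.mgrid[:384,:512]
    P=np.stack([(u-c['cx'])/f*d,(v-c['cy'])/f*d,d],-1)
    return (P-T[:3,3])@T[:3,:3]
def bars(p,d,n='top',box=None):
    W=pts(n,d);hsv=cv2.cvtColor(p,cv2.COLOR_RGB2HSV);out={}
    roi=(W[...,2]>.085)&(W[...,2]<.13)&(d>0)
    for k,(lo,hi) in dict(red=((0,0,0),(181,0,0)),yellow=(0,0)).items() if False else {'red':None,'yellow':None}.items():
        H,S,V=[hsv[...,i].astype(int) for i in range(3)]
        m=((H<8)|(H>172))&(S>150) if k=='red' else (H>17)&(H<30)&(S>150)
        out[k]=(m&roi)
    return W,out
E
python3 - <<'E'
from h import *
z=np.load('pics/top0.npz');p,d=z['p'],z['d']
s=512/800
C=proj_z('top',np.array([[358,326],[403,432],[632,331],[588,227]])*s,.05)
print('corners',C.round(3)); print([np.linalg.norm(C[i]-C[(i+1)%4]).round(3) for i in range(4)], C.mean(0))
W,b=bars(p,d)
for k,m in b.items():
    v,u=np.nonzero(m);print(k,m.sum(),u.min(),u.max(),v.min(),v.max(),'z',np.percentile(W[m][:,2],[5,50,95]).round(3),W[m].mean(0).round(3))
cr=p[130:290,215:415];cv2.imwrite('pics/crop0.png',cv2.resize(cr[:,:,::-1],(800,640)[:2] if 0 else (750,600),interpolation=cv2.INTER_CUBIC))
E
```

```text
corners [[ 0.522  0.138  0.05 ]
 [ 0.346  0.066  0.05 ]
 [ 0.504 -0.323  0.05 ]
 [ 0.682 -0.254  0.05 ]]
[np.float64(0.19), np.float64(0.42), np.float64(0.19), np.float64(0.423)] [ 0.51328202 -0.09315788  0.05      ]Traceback (most recent call last):
  File "<stdin>", line 6, in <module>
  File "h.py", line 16, in bars
    for k,(lo,hi) in dict(red=((0,0,0),(181,0,0)),yellow=(0,0)).items() if False else {'red':None,'yellow':None}.items():
          ^^^^^^^
TypeError: cannot unpack non-iterable NoneType object
```

```bash
sed -i 's/for k,(lo,hi) in .*/for k in ("red","yellow"):/' h.py
python3 - <<'E'
from h import *
z=np.load('pics/top0.npz');p,d=z['p'],z['d']
W,b=bars(p,d)
for k,m in b.items():
    v,u=np.nonzero(m);print(k,m.sum(),u.min(),u.max(),v.min(),v.max(),'z',np.percentile(W[m][:,2],[5,50,95]).round(3),W[m].mean(0).round(3))
# tester top height & table height by depth
print('top z',W[235,290,2],'table',W[300,200,2],W[100,200,2],W[300,330,2])
cr=p[130:290,215:415];cv2.imwrite('pics/crop0.png',cv2.resize(cr[:,:,::-1],(750,600),interpolation=cv2.INTER_CUBIC))
E
```

```text
red 249 1 320 133 268 z [0.089 0.109 0.113] [0.507 0.048 0.106]
yellow 270 16 373 151 208 z [0.088 0.109 0.113] [ 0.564 -0.191  0.105]
top z 0.0506033846199972 table -0.0007222675467270569 -0.00038042191915686107 -0.0012159179915796885
```

View pics/crop0.png

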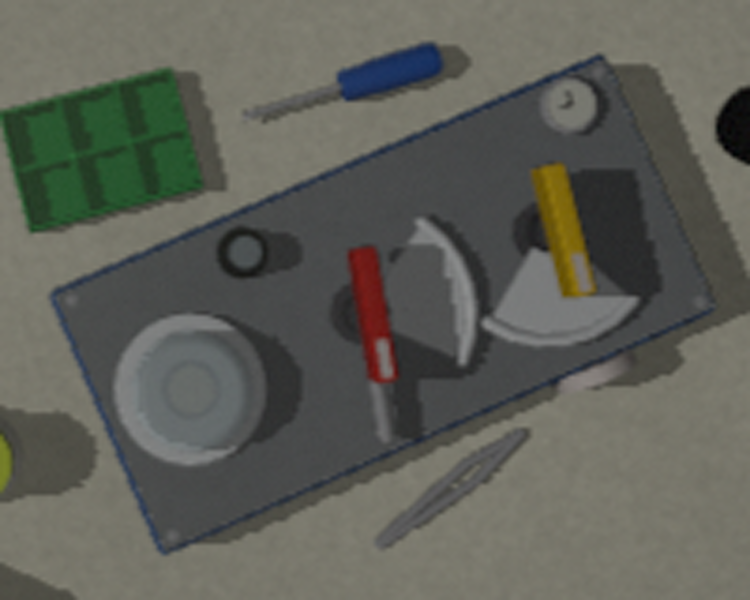

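```bash
python3 - <<'E'
from h import *
def full(a): return (np.array(a)+.5)/3.75-.5+[215,130]
C=proj_z('top',full([[52,292],[163,552],[713,310],[603,58]]),.05)
print('corners',C.round(4)); print([np.linalg.norm(C[i]-C[(i+1)%4]).round(3) for i in range(4)])
c=C.mean(0)[:2]; ax=(C[0]+C[1]-C[2]-C[3])[:2]; ax/=np.linalg.norm(ax); ex=np.array([ax[1],-ax[0]])
print('centre',c,'yaw of tester x',np.arctan2(ex[1],ex[0]))
for n,y in (('red',.02),('yellow',-.12),('chamber',.15)): print(n,'shaft',(c+ax*y).round(4))
z=np.load('pics/top0.npz');p,d=z['p'],z['d'];W,b=bars(p,d)
for k,q in dict(red=[[349,250],[374,246],[397,378],[371,383]],yellow=[[533,170],[560,165],[594,292],[566,297]]).items():
    P=proj_z('top',full(q),.110)[:,:2]; far=(P[0]+P[1])/2;near=(P[2]+P[3])/2
    v=near-far
    print(k,'mid',P.mean(0).round(4),'len',np.linalg.norm(v).round(4),'w',np.linalg.norm(P[0]-P[1]).round(4),'mark dir',np.arctan2(v[1],v[0]).round(3), 'joint', (np.arctan2(-ex[1],-ex[0])-np.arctan2(v[1],v[0])).round(3))
    m=b[k]; m[:]&=(np.linalg.norm(W[...,:2]-P.mean(0),axis=-1)<.06)&(W[...,2]>.1)
    print('  depth pts',m.sum(),W[m].mean(0).round(4))
E
```

```text
corners [[ 0.5247  0.1391  0.05  ]
 [ 0.3448  0.0659  0.05  ]
 [ 0.5029 -0.3235  0.05  ]
 [ 0.682  -0.2514  0.05  ]]
[np.float64(0.194), np.float64(0.42), np.float64(0.193), np.float64(0.421)]
centre [ 0.51362072 -0.09247119] yaw of tester x 0.3843441143384194
red shaft [ 0.5061 -0.0739]
yellow shaft [ 0.5586 -0.2037]
chamber shaft [0.4574 0.0466]
red mid [ 0.5062 -0.0727] len 0.0875 w 0.0167 mark dir -2.998 joint 0.241
  depth pts 174 [ 0.5132 -0.0727  0.1096]
yellow mid [ 0.5583 -0.2002] len 0.0863 w 0.0183 mark dir -2.913 joint 0.155
  depth pts 198 [ 0.5653 -0.2016  0.1093]
```

```bash
python3 - <<'E'
from h import *
p=np.load('pics/scene0.npz')['p']
cr=p[185:345,95:285];cv2.imwrite('pics/crop1.png',cv2.resize(cr[:,:,::-1],(712,600),interpolation=cv2.INTER_CUBIC))
E
```

```text
(no output)
```

View pics/crop1.png

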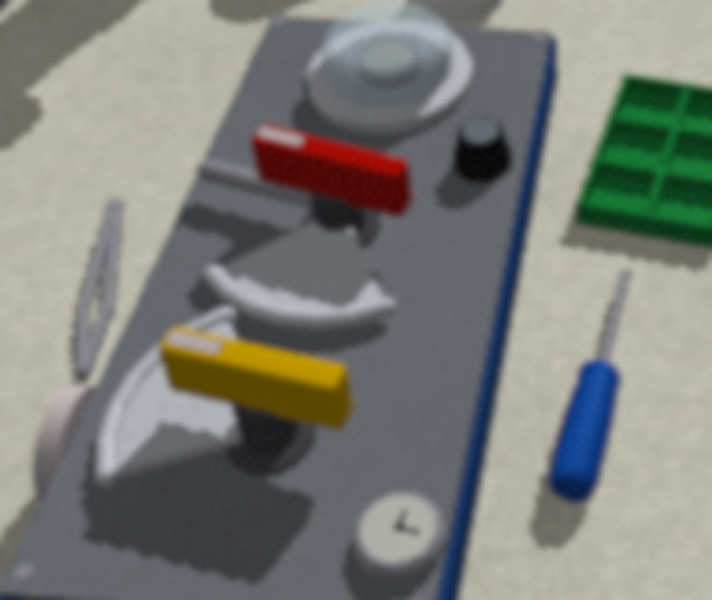

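```bash
python3 - <<'E'
from h import *
f=lambda a:(np.array(a)+.5)/3.75-.5+[95,185]
print(proj_z('scene',f([[333,148],[257,354]]),.110).round(4))
print(proj_z('scene',f([[260,129],[406,166],[169,334],[345,374]]),.110).round(4))
E
```

```text
[[ 0.508  -0.0741  0.11  ]
 [ 0.5605 -0.2031  0.11  ]]
[[ 0.4634 -0.0802  0.11  ]
 [ 0.5507 -0.0675  0.11  ]
 [ 0.5168 -0.2128  0.11  ]
 [ 0.603  -0.1936  0.11  ]]
```

Both cameras agree to about 2 mm: red at about (0.507, -0.0735), yellow at about (0.559, -0.203). I'll move toward the red handle at the current height.

```bash
cat > to.py <<'E'
import sys
from h import *
from scipy.spatial.transform import Rotation as R
x,y,z,yaw=map(float,sys.argv[1:5])
o=ctrl.get_obs();w=o['eef_rot'];r=R.from_quat([w[1],w[2],w[3],w[0]])
t=R.from_matrix(np.array([[np.cos(yaw),np.sin(yaw),0],[np.sin(yaw),-np.cos(yaw),0],[0,0,-1]]).T if 0 else np.column_stack([[np.cos(yaw),np.sin(yaw),0],[np.sin(yaw),-np.cos(yaw),0],[0,0,-1]]))
print('t',round(float(o['time_s']),2),'pos',np.round(o['eef_pos'],4),'yaw',np.arctan2(r.as_matrix()[1,0],r.as_matrix()[0,0]).round(4),'q',np.round(o['q'],3),'F',np.round(o['wrist_force'],1),'open',round(float(o['opening']),3))
print('shift in tool',r.inv().apply(np.array([x,y,z])-o['eef_pos']).round(4),'turn',(r.inv()*t).as_rotvec().round(4))
E
python3 -m pendant '[[[-0.033,0.0335,0,0,0,0,-1],[-0.033,0.0335,0,0,0,0,-1],[-0.033,0.0335,0,0,0,0,-1],[-0.033,0.0335,0,0,0,0,-1],[-0.033,0.0335,0,0,0,0,-1],[-0.033,0.0335,0,0,0,0,-1],[-0.033,0.0335,0,0,0,0,-1],[-0.033,0.0335,0,0,0,0,-1],[-0.033,0.0335,0,0,0,0,-1],[-0.033,0.0335,0,0,0,0,-1]]]'
python3 to.py 0.507 -0.0735 0.22 1.714
```

```text
time_s: 1.1
eef_pos: [0.3909, 0.1384, 0.2562]
eef_rot: [0.0, 0.801, 0.599, 0.0]
wrist_force: [0.7, 1.4, -0.6]
opening: 0.999
t 1.1 pos [0.3909 0.1384 0.2562] yaw 1.284 q [ 0.052 -0.2    1.985  0.     1.357 -1.232] F [ 0.7  1.4 -0.6] open 0.999
shift in tool [-0.1705  0.1713  0.0362] turn [ 3.0e-04 -2.0e-04 -4.3e-01]
```

```bash
python3 -m pendant '[[[-0.034,0.0342,0,0,0,0,-1],[-0.034,0.0342,0,0,0,0,-1],[-0.034,0.0342,0,0,0,0,-1],[-0.034,0.0342,0,0,0,0,-1],[-0.0345,0.0345,0,0,0,0,-1],[0,0,0,0,0,-0.143,-1],[0,0,0,0,0,-0.143,-1],[0,0,0.02,0,0,-0.144,-1],[0,0,0.016,0,0,0,-1],[0,0,0,0,0,0,-1]]]'
python3 to.py 0.507 -0.0735 0.101 1.714
python3 - <<'E'
from h import *
for n in ("scene","top"):
    p,d=ctrl.camera(n);cr=p[130:290,215:415] if n=='top' else p[105:345,75:345]
    cv2.imwrite(f'pics/{n}1.png',cv2.resize(cr[:,:,::-1],None,fx=2.5,fy=2.5,interpolation=cv2.INTER_CUBIC))
E
```

```text
time_s: 2.1
eef_pos: [0.5049, -0.0712, 0.2176]
eef_rot: [-0.003, 0.655, 0.756, -0.001]
wrist_force: [0.2, 0.2, -0.9]
opening: 1.001
t 2.1 pos [ 0.5049 -0.0712  0.2176] yaw 1.7136 q [-0.373  0.078  1.804 -0.     1.265 -2.087] F [ 0.2  0.2 -0.9] open 1.001
shift in tool [-0.0029  0.0023  0.1166] turn [-0.0048 -0.0027 -0.0004]
```

View pics/scene1.png

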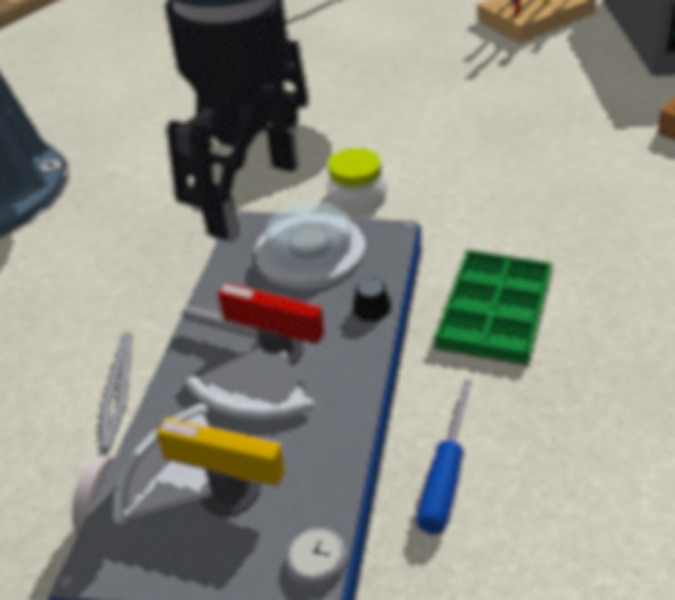

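View pics/top1.png

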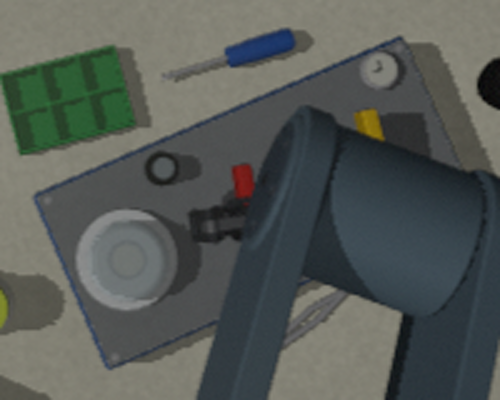

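```bash
python3 -m pendant '[[[-0.0015,0.001,0.025,0,0,0,-1],[-0.0014,0.001,0.025,0,0,0,-1],[0,0,0.02,0,0,0,-1],[0,0,0,0,0,0,-1],[0,0,0,0,0,0,-1]]]'
python3 to.py 0.507 -0.0735 0.101 1.714
```

```text
time_s: 2.7
eef_pos: [0.5096, -0.0745, 0.1513]
eef_rot: [0.0, 0.655, 0.756, 0.0]
wrist_force: [0.1, -0.2, 0.5]
opening: 1.001
t 2.7 pos [ 0.5096 -0.0745  0.1513] yaw 1.714 q [-0.376  0.171  1.848 -0.     1.122 -2.09 ] F [ 0.1 -0.2  0.5] open 1.001
shift in tool [ 0.0014 -0.0025  0.0503] turn [ 0.0007  0.0004 -0.    ]
```

```bash
python3 -m pendant '[[[0.0014,-0.0025,0.02,0,0,0,-1],[0,0,0.02,0,0,0,-1],[0,0,0.01,0,0,0,-1],[0,0,0,0,0,0,-1],[0,0,0,0,0,0,-1]]]'
python3 to.py 0.507 -0.0735 0.101 1.714
python3 - <<'E'
from h import *
for n in ("scene",):
    p,d=ctrl.camera(n);cr=p[145:345,85:305]
    cv2.imwrite(f'pics/{n}2.png',cv2.resize(cr[:,:,::-1],None,fx=3,fy=3,interpolation=cv2.INTER_CUBIC))
E
```

```text
time_s: 3.2
eef_pos: [0.5073, -0.0736, 0.1015]
eef_rot: [0.001, 0.655, 0.756, 0.0]
wrist_force: [0.2, -0.5, 0.1]
opening: 1.001
t 3.2 pos [ 0.5073 -0.0736  0.1015] yaw 1.714 q [-0.376  0.244  1.881  0.     1.015 -2.09 ] F [ 0.2 -0.5  0.1] open 1.001
shift in tool [ 0.0002 -0.0003  0.0005] turn [0.0015 0.0008 0.    ]
```

View pics/scene2.png

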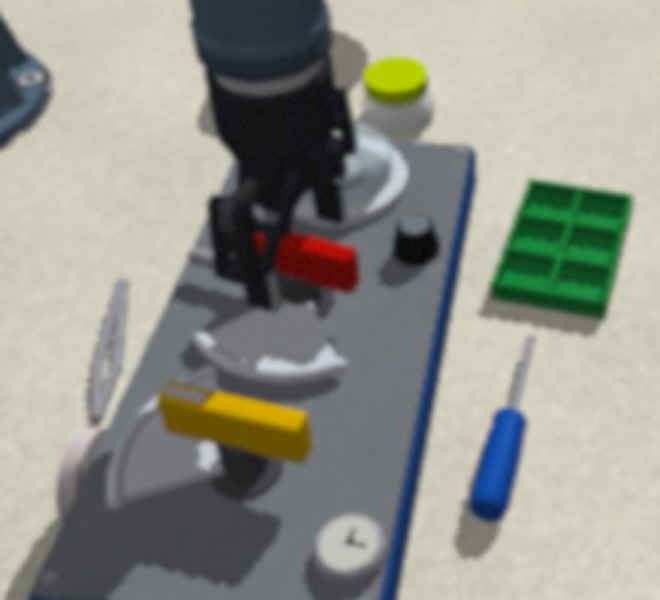

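Fingers straddle the red bar: the near finger is at (262,285), the far finger at (330,200), and the bar sits between them. Closing.

```bash
python3 -m pendant '[[[0,0,0,0,0,0,1],[0,0,0,0,0,0,1],[0,0,0,0,0,0,1],[0,0,0,0,0,0,1],[0,0,0,0,0,0,1],[0,0,0,0,0,0,1],[0,0,0,0,0,0,1]]]'
python3 to.py 0.507 -0.0735 0.101 1.714
```

```text
time_s: 3.95
eef_pos: [0.5068, -0.0745, 0.1011]
eef_rot: [0.001, 0.655, 0.756, -0.001]
wrist_force: [-2.3, -4.8, 4.4]
opening: 0.286
t 3.95 pos [ 0.5068 -0.0745  0.1011] yaw 1.7142 q [-3.770e-01  2.440e-01  1.881e+00 -2.000e-03  1.015e+00 -2.090e+00] F [-2.3 -4.8  4.4] open 0.286
shift in tool [0.001  0.0004 0.0001] turn [0.0004 0.0024 0.0002]
```

```bash
python3 -m pendant '[[[0,0,0,0,0,0,1],[0,0,0,0,0,0,1],[0,0,0,0,0,0,1]]]'
python3 to.py 0.507 -0.0735 0.101 1.714; python3 -c "
from bench import ctrl;print(ctrl.get_obs()['torque'])"
```

```text
time_s: 4.25
eef_pos: [0.5068, -0.0745, 0.1011]
eef_rot: [0.001, 0.655, 0.756, -0.001]
wrist_force: [-1.6, -4.7, 4.9]
opening: 0.288
t 4.25 pos [ 0.5068 -0.0745  0.1011] yaw 1.7142 q [-3.770e-01  2.440e-01  1.881e+00 -2.000e-03  1.015e+00 -2.090e+00] F [-1.6 -4.7  4.9] open 0.288
shift in tool [0.001  0.0003 0.0001] turn [0.0004 0.0023 0.0002]
[-0.83222119  0.44233729  0.01486752]
```

```bash
python3 -m pendant '[[[-0.001,0,0,0,0,0,1],[0,0,0,0,0,0.1,1],[0,0,0,0,0,0.1,1],[0,0,0,0,0,0.1,1],[0,0,0,0,0,0,1],[0,0,0,0,0,0,1]]]'
python3 to.py 0.507 -0.0745 0.101 0.384; python3 -c "
from bench import ctrl;print(ctrl.get_obs()['torque'])"
```

```text
time_s: 4.85
eef_pos: [0.5068, -0.0752, 0.1011]
eef_rot: [0.001, 0.76, 0.649, -0.0]
wrist_force: [-2.2, -3.4, 5.8]
opening: 0.286
t 4.85 pos [ 0.5068 -0.0752  0.1011] yaw 1.4138 q [-0.379  0.244  1.881 -0.002  1.015 -1.792] F [-2.2 -3.4  5.8] open 0.286
shift in tool [0.0008 0.0001 0.0001] turn [0.0014 0.0011 1.0298]
[-0.68319238  0.44976972 -0.11099261]
```

The handle follows, with the torque matching the 0.12 N m friction. Continuing.

```bash
python3 -m pendant '[[[0,0,0,0,0,0.12,1],[0,0,0,0,0,0.12,1],[0,0,0,0,0,0.12,1],[0,0,0,0,0,0.12,1],[0,0,0,0,0,0.12,1],[0,0,0,0,0,0.12,1],[0,0,0,0,0,0.12,1],[0,0,0,0,0,0.1,1],[0,0,0,0,0,0,1],[0,0,0,0,0,0,1]]]'
python3 to.py 0.507 -0.0745 0.101 0.384; python3 -c "
from bench import ctrl;print(ctrl.get_obs()['torque'])"
```

```text
time_s: 5.85
eef_pos: [0.5058, -0.0766, 0.101]
eef_rot: [0.002, 0.972, 0.235, -0.001]
wrist_force: [-7.5, -9.0, 8.0]
opening: 0.28
t 5.85 pos [ 0.5058 -0.0766  0.101 ] yaw 0.4742 q [-0.38   0.244  1.881 -0.005  1.017 -0.852] F [-7.5 -9.   8. ] open 0.28
shift in tool [ 0.002  -0.0013  0.    ] turn [0.0027 0.0035 0.0902]
[-1.72999933  1.40154184 -0.13955417]
```

```bash
python3 -m pendant '[[[0,0,0,0,0,0.03,1],[0,0,0,0,0,0.03,1],[0,0,0,0,0,0,1],[0,0,0,0,0,0,1]]]'
python3 to.py 0.507 -0.0745 0.101 0.384; python3 -c "
from bench import ctrl;print(ctrl.get_obs()['torque'])"
python3 -m pendant '[[[0,0,0,0,0,0.03,1],[0,0,0,0,0,0.02,1],[0,0,0,0,0,0,1],[0,0,0,0,0,0,1]]]'
python3 to.py 0.507 -0.0745 0.101 0.384; python3 -c "
from bench import ctrl;print(ctrl.get_obs()['torque'])"
```

```text
time_s: 6.25
eef_pos: [0.5057, -0.0766, 0.101]
eef_rot: [0.002, 0.979, 0.206, -0.002]
wrist_force: [-8.0, -10.7, 9.3]
opening: 0.285
t 6.25 pos [ 0.5057 -0.0766  0.101 ] yaw 0.4145 q [-0.38   0.244  1.881 -0.005  1.017 -0.792] F [ -8.  -10.7   9.3] open 0.285
shift in tool [ 0.002  -0.0014  0.    ] turn [0.0028 0.0036 0.0305]
[-1.81879652  1.49448787 -0.00378052]
time_s: 6.65
eef_pos: [0.5056, -0.0766, 0.101]
eef_rot: [0.002, 0.983, 0.182, -0.002]
wrist_force: [-9.2, -10.8, 9.2]
opening: 0.285
t 6.65 pos [ 0.5056 -0.0766  0.101 ] yaw 0.3654 q [-0.38   0.244  1.881 -0.006  1.017 -0.742] F [ -9.2 -10.8   9.2] open 0.285
shift in tool [ 0.002  -0.0015  0.    ] turn [ 0.0031  0.0039 -0.0186]
[-1.83541858  1.54961485  0.27878562]
```

```bash
python3 -m pendant '[[[0,0,0,0,0,0.03,1],[0,0,0,0,0,0,1],[0,0,0,0,0,0,1]]]'
python3 to.py 0.507 -0.0745 0.101 0.384; python3 -c "
from bench import ctrl;print(ctrl.get_obs()['torque'])"
python3 -m pendant '[[[0,0,0,0,0,0.03,1],[0,0,0,0,0,0,1],[0,0,0,0,0,0,1]]]'
python3 to.py 0.507 -0.0745 0.101 0.384; python3 -c "
from bench import ctrl;print(ctrl.get_obs()['torque'])"
python3 - <<'E'
from h import *
for n in ("scene",):
    p,d=ctrl.camera(n);cr=p[145:345,85:305]
    cv2.imwrite(f'pics/{n}3.png',cv2.resize(cr[:,:,::-1],None,fx=3,fy=3,interpolation=cv2.INTER_CUBIC))
E
```

```text
time_s: 6.95
eef_pos: [0.5056, -0.0767, 0.101]
eef_rot: [0.002, 0.986, 0.167, -0.002]
wrist_force: [-8.8, -9.9, 8.7]
opening: 0.284
t 6.95 pos [ 0.5056 -0.0767  0.101 ] yaw 0.3365 q [-0.38   0.244  1.881 -0.006  1.017 -0.713] F [-8.8 -9.9  8.7] open 0.284
shift in tool [ 0.002  -0.0016  0.    ] turn [ 0.0034  0.0041 -0.0475]
[-1.88315183  1.55123675  0.76904558]
time_s: 7.25
eef_pos: [0.5058, -0.0774, 0.1011]
eef_rot: [0.003, 0.988, 0.152, -0.001]
wrist_force: [-5.7, -27.3, 4.1]
opening: 0.281
t 7.25 pos [ 0.5058 -0.0774  0.1011] yaw 0.3057 q [-0.381  0.244  1.881 -0.007  1.016 -0.682] F [ -5.7 -27.3   4.1] open 0.281
shift in tool [ 0.002  -0.0025  0.0001] turn [ 0.0049  0.004  -0.0783]
[-4.74587524  1.12627398 -0.52406962]
```

View pics/scene3.png

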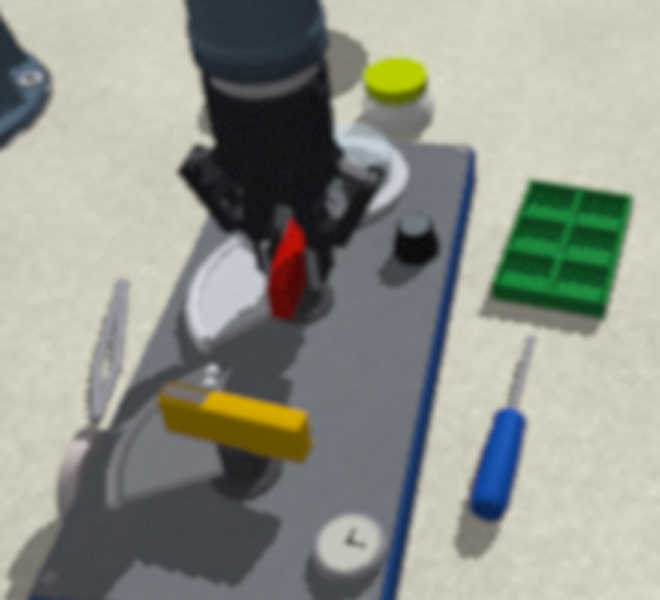

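Torque rose to 0.77 N m against the stop, then the pads slipped slightly, so the lock is at its stop. The image shows the red bar lying along the tester. Releasing and lifting.

```bash
python3 -m pendant '[[[0,0,0,0,0,0,-1],[0,0,0,0,0,0,-1],[0,0,0,0,0,0,-1],[0,0,0,0,0,0,-1],[0,0,0,0,0,0,-1],[0,0,0,0,0,0,-1]]]'
python3 -m pendant '[[[0,0,-0.02,0,0,0,-1],[0,0,-0.03,0,0,0,-1],[0,0,-0.04,0,0,0,-1],[0,0,-0.03,0,0,0,-1],[0,0,0,0,0,0,-1],[0,0,0,0,0,0,-1]]]'
python3 to.py 0.559 -0.2035 0.22 1.79
python3 - <<'E'
from h import *
for n in ("scene",):
    p,d=ctrl.camera(n);cr=p[145:345,85:305]
    cv2.imwrite(f'pics/{n}4.png',cv2.resize(cr[:,:,::-1],None,fx=3,fy=3,interpolation=cv2.INTER_CUBIC))
E
```

```text
time_s: 7.9
eef_pos: [0.5066, -0.0741, 0.1003]
eef_rot: [-0.0, 0.988, 0.152, -0.0]
wrist_force: [0.1, -0.2, -0.2]
opening: 0.996
time_s: 8.5
eef_pos: [0.5068, -0.0743, 0.2208]
eef_rot: [0.0, 0.988, 0.151, 0.001]
wrist_force: [-1.1, 0.9, -0.7]
opening: 1.002
t 8.5 pos [ 0.5068 -0.0743  0.2208] yaw 0.3041 q [-0.378  0.075  1.8    0.     1.265 -0.682] F [-1.1  0.9 -0.7] open 1.002
shift in tool [0.0111 0.1389 0.001 ] turn [ 1.7000e-03 -3.0000e-04 -1.4859e+00]
```

View pics/scene4.png

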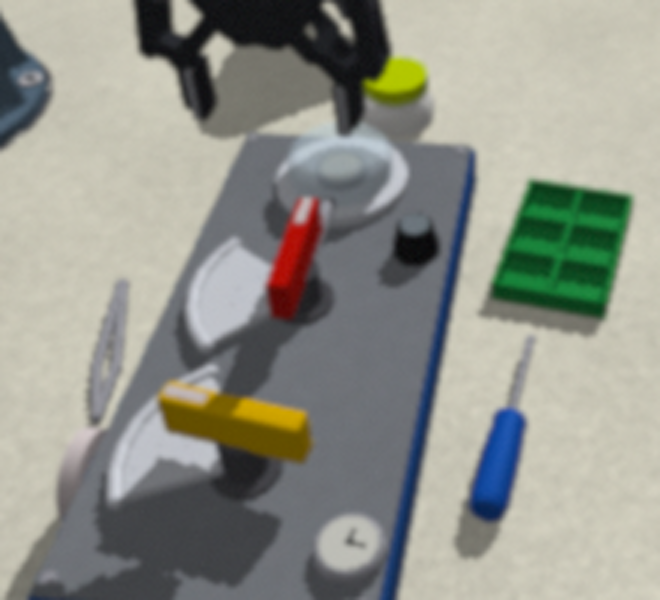

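```bash
python3 - <<'E'
from h import *
f=lambda a:(np.array(a)+.5)/3-.5+[85,145]
P=proj_z('scene',f([[310,200],[281,289]]),.110); v=(P[0]-P[1])[:2]
print(P.round(4),np.linalg.norm(v),'dir',np.arctan2(v[1],v[0]),'expected 1.955; centre',P.mean(0))
E
```

```text
[[ 0.4927 -0.0375  0.11  ]
 [ 0.5279 -0.1173  0.11  ]] 0.08720436464586488 dir 1.9860845203025135 expected 1.955; centre [ 0.51032471 -0.07738716  0.11      ]
```

```bash
python3 -m pendant '[[[0.0037,0.0463,0,0,0,0,-1],[0.0037,0.0463,0,0,0,0,-1],[0.0037,0.0463,0,0,0,0,-1],[0,0,0,0,0,-0.148,-1],[0,0,0,0,0,-0.148,-1],[0,0,0,0,0,-0.148,-1],[0,0,0,0,0,-0.148,-1],[0,0,0,0,0,-0.148,-1],[0,0,0,0,0,-0.148,-1],[0,0,0,0,0,-0.148,-1]]]'
python3 -m pendant '[[[0,0,0,0,0,-0.148,-1],[0,0,0,0,0,-0.148,-1],[0,0,0,0,0,-0.148,-1],[0,0,0,0,0,0,-1],[0,0,0,0,0,0,-1]]]'
python3 to.py 0.559 -0.2035 0.101 1.79
python3 - <<'E'
from h import *
for n in ("scene","top"):
    p,d=ctrl.camera(n);cr=p[130:290,215:415] if n=='top' else p[145:345,85:305]
    cv2.imwrite(f'pics/{n}5.png',cv2.resize(cr[:,:,::-1],None,fx=3,fy=3,interpolation=cv2.INTER_CUBIC))
E
```

```text
time_s: 9.55
eef_pos: [0.5577, -0.2029, 0.2178]
eef_rot: [-0.002, 0.782, 0.623, -0.001]
wrist_force: [-0.5, 0.3, -0.9]
opening: 1.002
time_s: 10.05
eef_pos: [0.5581, -0.2031, 0.2187]
eef_rot: [-0.001, 0.629, 0.777, -0.0]
wrist_force: [0.4, -0.4, -0.3]
opening: 1.004
t 10.05 pos [ 0.5581 -0.2031  0.2187] yaw 1.78 q [-0.549  0.259  1.592  0.     1.293 -2.329] F [ 0.4 -0.4 -0.3] open 1.004
shift in tool [-0.0008  0.001   0.1177] turn [-0.0019 -0.0018 -0.01  ]
```

View pics/top5.png

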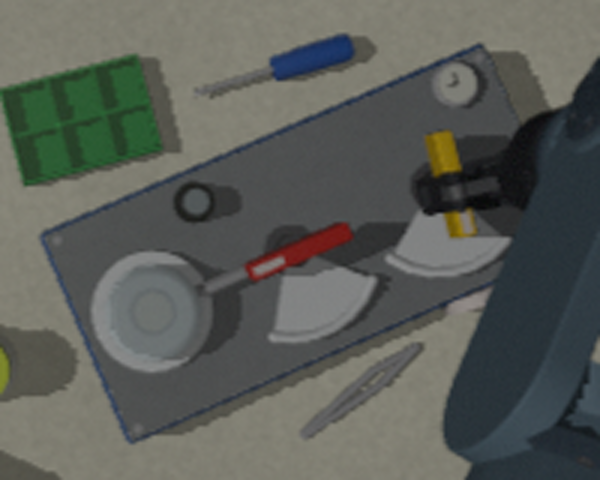

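View pics/scene5.png

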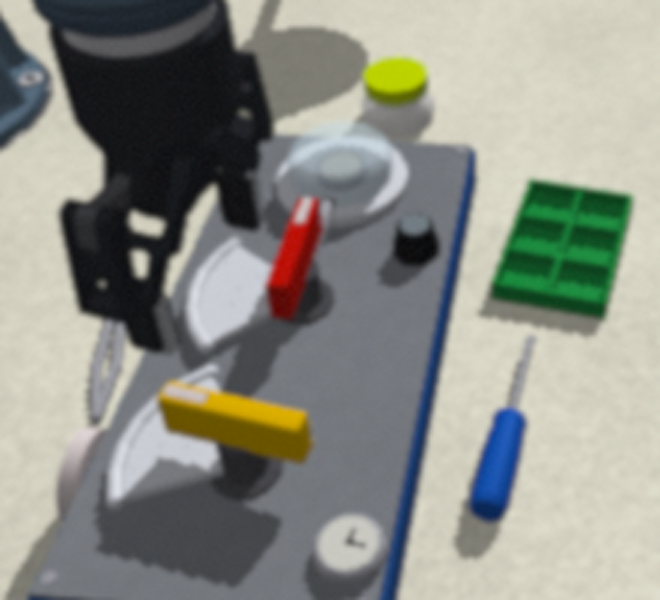

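Red bar is parallel to the tester's long edge (22.8° vs 23.3° in the picture) and its claw is over the chamber's rim. Gripper is above the yellow bar, so I descend.

```bash
python3 -m pendant '[[[0,0.001,0.03,0,0,-0.008,-1],[0,0,0.03,0,0,0,-1],[0,0,0.02,0,0,0,-1],[0,0,0,0,0,0,-1],[0,0,0,0,0,0,-1]]]'
python3 to.py 0.559 -0.204 0.101 1.787
```

```text
time_s: 10.65
eef_pos: [0.5597, -0.2033, 0.1404]
eef_rot: [-0.0, 0.625, 0.78, -0.0]
wrist_force: [-0.2, -0.0, 0.5]
opening: 1.001
t 10.65 pos [ 0.5597 -0.2033  0.1404] yaw 1.7909 q [-0.548  0.351  1.646  0.     1.145 -2.338] F [-0.2 -0.   0.5] open 1.001
shift in tool [-0.0005 -0.0008  0.0394] turn [-0.0004 -0.0004  0.0039]
```

```bash
python3 -m pendant '[[[-0.0005,-0.0008,0.02,0,0,0,-1],[0,0,0.0194,0,0,0,-1],[0,0,0,0,0,0,-1],[0,0,0,0,0,0,-1]]]'
python3 to.py 0.559 -0.204 0.101 1.787
python3 - <<'E'
from h import *
for n in ("scene",):
    p,d=ctrl.camera(n);cr=p[145:345,85:305]
    cv2.imwrite(f'pics/{n}6.png',cv2.resize(cr[:,:,::-1],None,fx=3,fy=3,interpolation=cv2.INTER_CUBIC))
E
```

```text
time_s: 11.05
eef_pos: [0.5598, -0.2044, 0.1024]
eef_rot: [0.001, 0.625, 0.781, 0.0]
wrist_force: [0.5, -0.7, 0.8]
opening: 0.996
t 11.05 pos [ 0.5598 -0.2044  0.1024] yaw 1.7917 q [-0.549  0.403  1.664 -0.     1.073 -2.341] F [ 0.5 -0.7  0.8] open 0.996
shift in tool [ 0.0005 -0.0007  0.0014] turn [0.0012 0.0012 0.0047]
```

View pics/scene6.png

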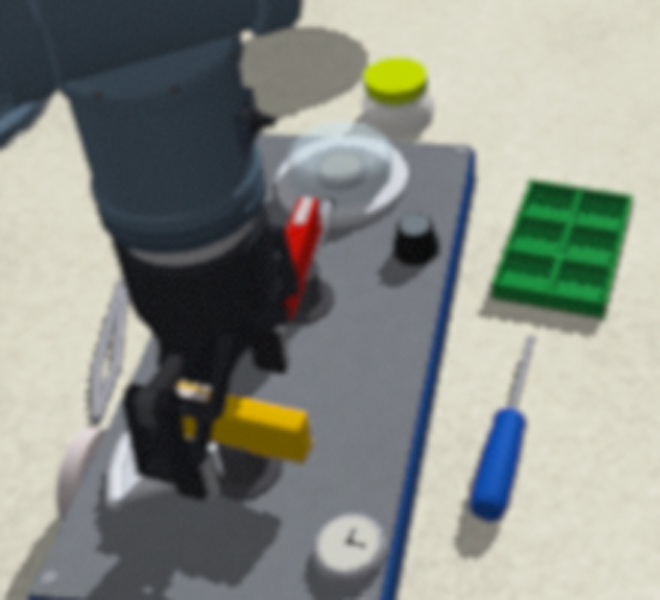

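Fingers straddle the yellow bar, with tips at (190,490) and (272,365). Closing.

```bash
python3 -m pendant '[[[0,0,0.001,0,0,0,1],[0,0,0,0,0,0,1],[0,0,0,0,0,0,1],[0,0,0,0,0,0,1],[0,0,0,0,0,0,1],[0,0,0,0,0,0,1],[0,0,0,0,0,0,1],[0,0,0,0,0,0,1]]]'
python3 to.py 0.559 -0.204 0.101 0.384; python3 -c "
from bench import ctrl;print(ctrl.get_obs()['torque'])"
python3 -m pendant '[[[0,0,0,0,0,0.1,1],[0,0,0,0,0,0.1,1],[0,0,0,0,0,0.1,1],[0,0,0,0,0,0,1],[0,0,0,0,0,0,1]]]'
python3 to.py 0.559 -0.204 0.101 0.384; python3 -c "
from bench import ctrl;print(ctrl.get_obs()['torque'])"
```

```text
time_s: 11.9
eef_pos: [0.5592, -0.2042, 0.1006]
eef_rot: [0.0, 0.625, 0.781, -0.0]
wrist_force: [-1.3, -0.2, 5.6]
opening: 0.285
t 11.9 pos [ 0.5592 -0.2042  0.1006] yaw 1.7921 q [-0.549  0.405  1.665 -0.     1.07  -2.341] F [-1.3 -0.2  5.6] open 0.285
shift in tool [ 0.0003 -0.0002 -0.0004] turn [8.0000e-04 3.0000e-04 1.4081e+00]
[-0.0265146   0.30448563  0.01977207]
time_s: 12.4
eef_pos: [0.5593, -0.2047, 0.1006]
eef_rot: [0.001, 0.734, 0.679, -0.0]
wrist_force: [-1.7, -1.6, 5.7]
opening: 0.285
t 12.4 pos [ 0.5593 -0.2047  0.1006] yaw 1.4938 q [-5.500e-01  4.050e-01  1.665e+00 -1.000e-03  1.070e+00 -2.043e+00] F [-1.7 -1.6  5.7] open 0.285
shift in tool [ 0.0007 -0.0003 -0.0004] turn [1.4000e-03 6.0000e-04 1.1098e+00]
[-0.35343729  0.33046864 -0.13274609]
```

```bash
python3 -m pendant '[[[0,0,0,0,0,0.12,1],[0,0,0,0,0,0.12,1],[0,0,0,0,0,0.12,1],[0,0,0,0,0,0.12,1],[0,0,0,0,0,0.12,1],[0,0,0,0,0,0.12,1],[0,0,0,0,0,0.12,1],[0,0,0,0,0,0.12,1],[0,0,0,0,0,0.08,1],[0,0,0,0,0,0,1]]]'
python3 to.py 0.559 -0.204 0.101 0.384; python3 -c "
from bench import ctrl;print(ctrl.get_obs()['torque'])"
python3 -m pendant '[[[0,0,0,0,0,0.03,1],[0,0,0,0,0,0.03,1],[0,0,0,0,0,0,1],[0,0,0,0,0,0,1]]]'
python3 to.py 0.559 -0.204 0.101 0.384; python3 -c "
from bench import ctrl;print(ctrl.get_obs()['torque'])"
```

```text
time_s: 13.4
eef_pos: [0.5585, -0.2059, 0.1006]
eef_rot: [0.001, 0.975, 0.224, -0.001]
wrist_force: [-5.7, -6.4, 5.4]
opening: 0.284
t 13.4 pos [ 0.5585 -0.2059  0.1006] yaw 0.4519 q [-0.551  0.405  1.665 -0.003  1.07  -1.001] F [-5.7 -6.4  5.4] open 0.284
shift in tool [ 0.0013 -0.0015 -0.0004] turn [0.0023 0.0021 0.0679]
[-1.0881109   1.00562704 -0.16554862]
time_s: 13.8
eef_pos: [0.5584, -0.2059, 0.1006]
eef_rot: [0.001, 0.981, 0.196, -0.001]
wrist_force: [-5.6, -6.1, 6.1]
opening: 0.285
t 13.8 pos [ 0.5584 -0.2059  0.1006] yaw 0.3942 q [-0.551  0.405  1.665 -0.004  1.07  -0.943] F [-5.6 -6.1  6.1] open 0.285
shift in tool [ 0.0013 -0.0015 -0.0004] turn [0.0023 0.0022 0.0102]
[-1.15821802  1.07408642 -0.06434012]
```

```bash
python3 -m pendant '[[[0,0,0,0,0,0.03,1],[0,0,0,0,0,0,1],[0,0,0,0,0,0,1]]]'
python3 to.py 0.559 -0.204 0.101 0.384; python3 -c "
from bench import ctrl;print(ctrl.get_obs()['torque'])"
python3 -m pendant '[[[0,0,0,0,0,0.03,1],[0,0,0,0,0,0,1],[0,0,0,0,0,0,1]]]'
python3 to.py 0.559 -0.204 0.101 0.384; python3 -c "
from bench import ctrl;print(ctrl.get_obs()['torque'])"
```

```text
time_s: 14.1
eef_pos: [0.5584, -0.2059, 0.1006]
eef_rot: [0.002, 0.983, 0.182, -0.001]
wrist_force: [-5.7, -6.0, 5.5]
opening: 0.287
t 14.1 pos [ 0.5584 -0.2059  0.1006] yaw 0.3653 q [-0.551  0.405  1.665 -0.004  1.07  -0.914] F [-5.7 -6.   5.5] open 0.287
shift in tool [ 0.0012 -0.0016 -0.0004] turn [ 0.0026  0.0024 -0.0187]
[-1.13046881  1.12010791  0.4422549 ]
time_s: 14.4
eef_pos: [0.5583, -0.2059, 0.1006]
eef_rot: [0.002, 0.986, 0.167, -0.001]
wrist_force: [-7.1, -6.9, 6.1]
opening: 0.284
t 14.4 pos [ 0.5583 -0.2059  0.1006] yaw 0.3365 q [-0.551  0.405  1.665 -0.005  1.07  -0.885] F [-7.1 -6.9  6.1] open 0.284
shift in tool [ 0.0013 -0.0016 -0.0004] turn [ 0.0028  0.0028 -0.0475]
[-1.11089516  1.15847977  0.9805913 ]
```

The stop is reached: 0.98 N m and rising. Releasing, lifting and backing off.

```bash
python3 -m pendant '[[[0,0,0,0,0,0,-1],[0,0,0,0,0,0,-1],[0,0,0,0,0,0,-1],[0,0,0,0,0,0,-1],[0,0,0,0,0,0,-1],[0,0,0,0,0,0,-1]]]'
python3 -m pendant '[[[0,0,-0.02,0,0,0,-1],[0,0,-0.03,0,0,0,-1],[0,0,-0.04,0,0,0,-1],[0,0,-0.04,0,0,0,-1],[0,0,-0.02,0,0,0,-1],[0,0,0,0,0,0,-1],[0,0,0,0,0,0,-1]]]'
python3 to.py 0.4 -0.45 0.25 0.34
```

```text
time_s: 15.0
eef_pos: [0.559, -0.2038, 0.0998]
eef_rot: [-0.0, 0.986, 0.165, -0.0]
wrist_force: [0.4, 0.3, 0.4]
opening: 1.001
time_s: 15.7
eef_pos: [0.5589, -0.2038, 0.2496]
eef_rot: [0.0, 0.986, 0.165, 0.0]
wrist_force: [0.8, 0.3, -0.4]
opening: 1.0
t 15.7 pos [ 0.5589 -0.2038  0.2496] yaw 0.3321 q [-0.549  0.23   1.562  0.     1.349 -0.881] F [ 0.8  0.3 -0.4] open 1.0
shift in tool [-0.2305  0.1809 -0.0004] turn [ 0.0001 -0.0001 -0.0079]
```

```bash
python3 -m pendant '[[[-0.032,0.025,0,0,0,0,-1],[-0.033,0.026,0,0,0,0,-1],[-0.033,0.026,0,0,0,0,-1],[-0.033,0.026,0,0,0,0,-1],[-0.033,0.026,0,0,0,0,-1],[-0.033,0.026,0,0,0,0,-1],[-0.033,0.026,0,0,0,0,-1],[0,0,0,0,0,0,-1],[0,0,0,0,0,0,-1]]]'
python3 - <<'E'
from h import *
for n in ("scene","top"):
    p,d=ctrl.camera(n);np.savez(f'pics/{n}7.npz',p=p,d=d);cr=p[130:290,215:415] if n=='top' else p[145:345,85:305]
    cv2.imwrite(f'pics/{n}7.png',cv2.resize(cr[:,:,::-1],None,fx=3.5,fy=3.5,interpolation=cv2.INTER_CUBIC)) if n=='top' else cv2.imwrite(f'pics/{n}7.png',cv2.resize(cr[:,:,::-1],None,fx=3,fy=3,interpolation=cv2.INTER_CUBIC))
E
```

```text
time_s: 16.6
eef_pos: [0.3994, -0.4498, 0.2474]
eef_rot: [-0.002, 0.986, 0.164, -0.001]
wrist_force: [0.4, 0.1, -0.5]
opening: 0.997
```

View pics/top7.png

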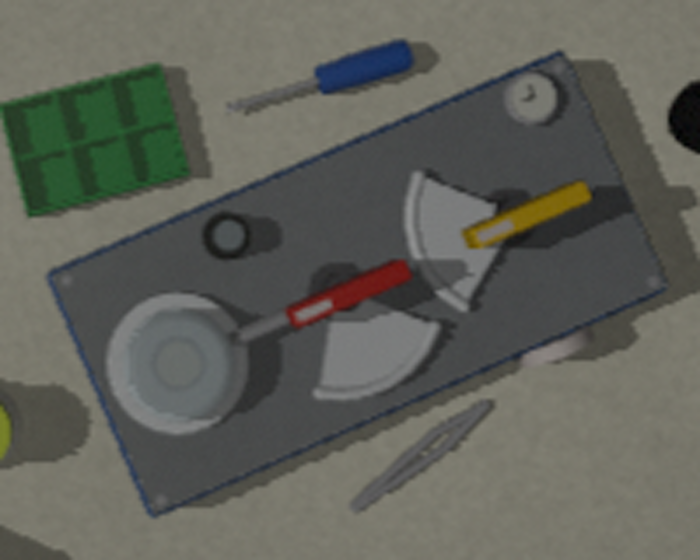

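View pics/scene7.png

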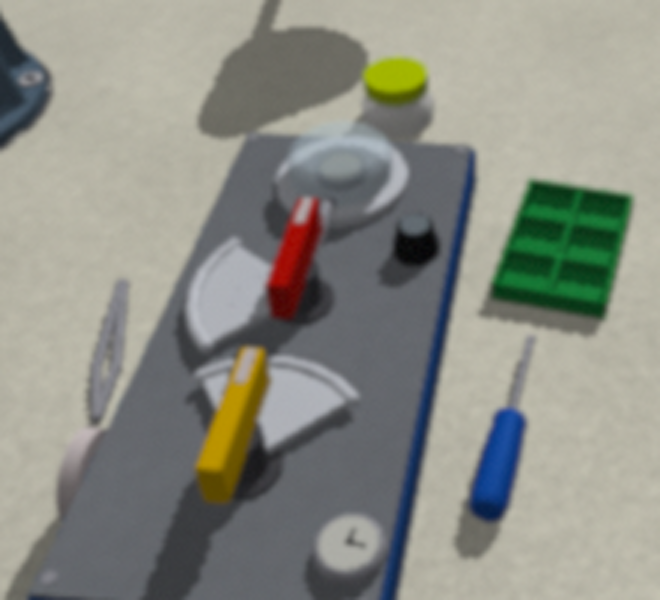

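```bash
python3 - <<'E'
from h import *
f=lambda a:(np.array(a)+.5)/3.5-.5+[215,130]
for k,q in dict(red=[[289,313],[298,327],[404,262],[411,276]],yellow=[[464,233],[473,248],[584,182],[592,198]]).items():
    P=proj_z('top',f(q),.11)[:,:2];v=P[0]+P[1]-P[2]-P[3];print(k,'dir',np.arctan2(v[1],v[0]).round(3),P.mean(0).round(4))
C=proj_z('top',f([[48,273],[562,52],[152,515],[665,287]]),.05)
for a,b in((0,1),(2,3)): v=C[a]-C[b];print('tester +y dir',np.arctan2(v[1],v[0]).round(3))
# bystander change, both cameras
for n in("scene","top"):
    a=np.load(f'pics/{n}0.npz')['p'].astype(int);b=np.load(f'pics/{n}7.npz')['p'].astype(int)
    m=(np.abs(a-b).max(-1)>40).astype(np.uint8);k,_,st,_=cv2.connectedComponentsWithStats(m)
    print(n,[list(map(int,s)) for s in st[1:] if s[4]>15])
E
```

```text
red dir 1.967 [ 0.5053 -0.0747]
yellow dir 1.947 [ 0.5585 -0.2021]
tester +y dir 1.958
tester +y dir 1.96
scene [[0, 0, 31, 35, 915], [39, 0, 108, 100, 4273], [126, 0, 4, 7, 20], [192, 0, 33, 51, 991], [188, 20, 5, 8, 29], [133, 33, 13, 37, 221], [27, 36, 11, 16, 83], [69, 92, 18, 6, 69], [2, 148, 170, 90, 3085], [181, 211, 24, 32, 346], [122, 218, 82, 94, 3256], [15, 235, 27, 12, 132], [0, 235, 81, 89, 2745], [190, 260, 10, 7, 42], [190, 282, 11, 8, 27], [118, 309, 27, 23, 363], [153, 315, 24, 24, 305], [133, 335, 16, 11, 111]]
top [[357, 174, 12, 16, 134], [330, 179, 54, 43, 953], [369, 182, 15, 11, 91], [407, 184, 7, 6, 31], [325, 189, 5, 6, 23], [308, 196, 9, 16, 102], [318, 204, 15, 11, 107], [335, 204, 6, 18, 78], [342, 210, 6, 6, 17], [297, 213, 41, 30, 556], [490, 227, 22, 29, 299], [305, 241, 10, 3, 20], [331, 278, 181, 76, 4285], [171, 314, 196, 70, 6417], [445, 317, 14, 11, 118], [347, 345, 19, 17, 111], [473, 370, 13, 10, 81], [252, 372, 17, 12, 114]]
```

```bash
python3 -c "
from bench import ctrl;print(ctrl.hand_in())"
```

```text
the job is handed in; nothing more can be done
None
```

I turned the red lock clockwise to its stop first, and only then the yellow selector to its stop. I released both, moved the arm clear and handed the job in at about 17 s.

- **Stops:** the wrist torque rose against both stops, to 0.77 N m on the lock and 0.98 N m on the selector. On the lock's last small push the pads slipped slightly on the bar. The first torque readings while turning had the opposite sign to what I expected. I put that down to the tool settling back after each move.
- **Final angles:** in the last top view the red bar points at 1.967 rad and the yellow at 1.947 rad, against 1.96 rad for the tester's long axis. That agrees with both being at their stops, within my reading error of about 0.02 rad. The red claw is over the chamber's rim, and both white marks point the right way.
- **Loose things:** comparing the first and last pictures showed changes only at the handles, the arm and shadows. I saw no loose item moved. I took one small change beside the blower to be its shadow.
- **Disagreement:** measured lengths came out 2–4 % under the given sizes. The two cameras still placed both shafts within about 3 mm of each other, so it did not affect the grasps.

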